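Eject two castings from an open mould and bin them by kind

ROBOT

A 7-joint arm with a two-finger parallel gripper is mounted at the origin on a cart in front of the work surface, level with it; the furniture and walls round the work are solid. World frame = base frame: x ahead of the robot, y to its left, z up, the work surface at z = 0. Lengths are in m, angles in rad, forces in N, time in s.
With the tool pointing down it reaches from about 0.425 to 0.875 m from the base axis. Payload 4.7 kg.
Tool frame: the origin (TCP) lies midway between the tips of the shut fingers; the grasp point (between the pads) lies 19 mm behind it; z points along the fingers, y is the line along which they close (so a half turn about z gives the same grasp; the last joint's range is limited). The gripper opens to 87 mm and grips with 3 to 60 N. Pads are 19 mm wide; open, the fingers measure 117 mm over their backs; the gripper's body (75 mm by 190 mm) begins 51 mm behind the grasp point.
Start: joints at [-1.114, 0.321, -0.07, 1.45, 0.023, 1.371, -0.057], TCP at [0.279, 0.587, 0.223] pointing down, gripper open.
Joint ranges: [-2.86, 2.86], [-0.3, 2.09], [-1.38, 1.24], [0.06, 2.45], [-1.56, 4.7], [0.09, 2.05], [-2.69, 2.69]. Speed limits (rad/s): [2.57, 2.57, 3.14, 3.14, 3.14, 3.14, 3.14].

INTERFACE

Orientations are given as a rotation vector (axis times angle).
In Python, from bench import monitor, cams, workorder gives the robot as it stands.
- The arm moves only by the tool move_arm, never from a script. Its arguments are lists of equal length, an entry for each row: "slide": the shift along the tool's x, y, z in cm, a list of three; "roll": the turn about the tool's z in rad. In form: {"slide": [[dx, dy, dz], ...], "roll": [roll, ...]}. A call has 1 to 20 rows; each row is the pose to reach, as a shift and turn from the pose commanded when the call began, along the tool's axes at that moment; what a row does not reach only later rows make up. A row lasts 1/10 s, in which the tool goes at most 50 mm and 8.59 degrees, less where a joint would pass 70% of its speed; a pose out of reach is approached as far as the arm can. A call with a gripper value outside its range is refused whole. "gripper" is the finger opening in cm, from 0 to 8.7, set as the call begins (left out, the last holds). The fingers move at their own pace and stop on an object; "squeeze" is the grip in N (left out, the last holds). Time passes only in rows, so rows that repeat a pose let the fingers close. It gives the time, the measured TCP pose, the force, the opening and the grip force at its end, in the units of the state.
- monitor.get_state(): the state, without advancing time (a new reading comes with each control period).
- cams.get_image(name): name is "scene" or "top" or "wrist"; returns the picture (420x560x3 uint8, red, green, blue); there is no depth.
- cams.get_calibration(name): a dict with "mtx" (3x3 intrinsics, pixels), "R" (3x3) and "t" (3): a world point X has camera coordinates R X + t. Camera axes: x right, y down, z forward; pixel columns grow to the right and rows downward; lengths in m; the calibration is good to about 2 mm. A picture is of the moment at which its call begins: read the wrist's pose just before it. get_calibration takes no time and is no camera call; for the wrist camera it gives the pose at the moment of the call.
- workorder.close_job(): hands the job in; it is judged then, once.
The state is a dict: "time": time; "joint_positions": joint angles; "qd": joint speeds; "joint_torque": joint torques, N m; "position": TCP position; "tool_rot": TCP orientation; "ft_force": force on the tool from outside, world axes, zero at the start; "torque": the same for the moment, N m; "grip_width": opening from 0.0 (shut) to 1.0 (fully open); "grip_force": force on a finger pad.
Only numpy, scipy, OpenCV 4.12 (cv2) and the standard library are available. Lean on these libraries where they do the work, as an engineer would, in place of code of your own. Each camera call takes 0.05 s, during which the arm holds its last target. There are 200 camera calls.

TASK

The upper half of the bench mould has been lifted off and both castings are still down in their cavities. Push the ejector lever all the way down to its stop so that the pins lift the castings, draw each one straight out, square to the sloping mould face and without wrenching it against the cavity, and set it down (do not drop it) inside the plywood bin that already holds one of its kind. Leave the earlier castings in their bins and do not disturb the tools lying about.

Things in the scene. Friction and masses are not known exactly. Their poses are not given: they have to be found in the camera images.
- mould: The mould's stand, bolted to the bench, origin on the bench under the middle of the mould, z up, x points up the slope (away from the operator). It carries the lower mould half, a steel plate 160 (along the slope) x 176 x 44 mm whose face slopes 25 degrees down towards -x; the lowest (front) edge of the face is 78 mm and the rear edge 146 mm above the bench.
- die: The lower mould half, fixed on the stand. Its frame is that of the sloping plate: x up the slope, y across to the left, z square out of the face (tilted 25 degrees back towards the operator); origin at the centre of the plate's underside, the face is the plane z = 44 mm. Two cavities 31 mm deep with upright walls: a rectangular one at y = +44 mm and a round one at y = -42 mm, both at x = 0.
- clamp_mouth (a point): Centre of the rectangular cavity's mouth, in the mould face; cavity 119 mm (along the slope) x 41 mm. A core block 41 x 11 mm, which forms the slot of the casting, stands in its middle from the floor to 12 mm above the face. Load the walls and core with no more than 25 N. Axes as die.
- knob_mouth (a point): Centre of the round cavity's mouth, in the mould face; cavity diameter 63 mm; load its wall with no more than 25 N. Axes as die.
- lever (a joint): Ejector lever at the left (+y) side of the mould, rad: 0 raised (35 degrees above level, pointing to the operator), 0.785 down at its stop (10 degrees below level). Its cam pushes pins up through the cavity floors, 16 mm at the stop (after 2 mm of free play, in step with the angle). Stiff (7 to 12 N at the grip); it stays where it is left.
- lever_grip (a point): Middle of the lever's grip, a black round bar 18 mm thick and 55 mm long that lies level, across the mould (mould y), 120 mm from the lever's pivot. It stands beyond the lever arm on the left, so it can be pushed from above or pinched.
- lever_hinge (a point): Point on the lever's pivot axis level with the middle of the grip (fixed on the mould; axis along mould y). The grip runs on an arc of 120 mm radius about it, down and a little towards the operator.
- clamp: Cast strap clamp in the rectangular cavity: plain grey metal bar 116 (x) x 38 (y) x 30 mm (z) with a 44 x 14 mm through slot in the middle, about 0.3 kg. Origin at the centre of its underside. In the mould its x runs along the slope and z square out of the face; its top lies 1 mm below the face, and about 15 mm above it once fully ejected, with 15 mm still between the cavity walls.
- knob: Cast round knob in the round cavity: plain grey metal disc of 60 mm diameter, 30 mm thick, with a dished top, about 0.2 kg. Origin at the centre of its underside, z along its axis. Its top lies 1 mm below the face, and about 15 mm above it once fully ejected, with 15 mm still inside the cavity.
- bin_clamps: Shop-made open plywood bin, 190 mm long (x) x 185 mm wide (y) x 52 mm high outside, walls and floor 9 mm (inside 172 x 167 mm, 43 mm deep), fixed to the bench; origin at the centre of its underside, z up. The two bins look alike and may be on either side; this is the one that holds an earlier strap clamp.
- bin_knobs: Shop-made open plywood bin, 190 mm long (x) x 185 mm wide (y) x 52 mm high outside, walls and floor 9 mm (inside 172 x 167 mm, 43 mm deep), fixed to the bench; origin at the centre of its underside, z up. The two bins look alike and may be on either side; this is the one that holds an earlier round knob.
- clamp_old: An earlier strap clamp, same shape and size as clamp, lying flat in bin_clamps along its +y wall; origin at the centre of its underside.
- knob_old: An earlier round knob, same as knob, lying flat in bin_knobs towards its +x, +y corner; origin at the centre of its underside.
- caliper: Vernier caliper, 74x220x9 mm, lying flat on the bench in front of the mould; leave it alone.
- tape_measure: Yellow tape measure, 36x87x64 mm, on the bench; leave it alone.
- pliers_blue: Blue-handled pliers, 54x170x15 mm, lying on the bench in front; leave them alone.
- pin_hammer: Small hammer, 59x246x21 mm, lying on the bench at the left; leave it alone.
There are look-alikes about, which are no part of the job. Leave any turquoise look-alike of the knob_old alone.

How it is judged:
By the outcome, as a careful person would: the job done as asked, in the order asked, and still so for the second after the job is handed in, with the robot touching nothing.
It also fails if it takes over 72 s, if anything falls off the work surface, if the arm or the gripper's body presses on something with over 40 N, if the wrist force passes 120 N, or if a joint passes its speed limit or range.

## Working session

There is one attempt and no reset: what is moved stays moved. The work goes in short steps, Python scripts to look and compute and a tool call to move; the robot and the scene stay as the last step left them, time stands still between calls to the robot, and variables do not carry over. Pictures are saved under pics/ and viewed, at most 10 in all, crops included, and the job is handed in when it is done.

Besides the shell and the picture viewer there is one more tool, called in YAML: its name, and indented under it one key for each argument. move_arm: Moves the arm, as the interface text tells. Its arguments: {"type":"object","properties":{"slide":{"type":"array","items":{"type":"array","items":{"type":"number"}}},"roll":{"type":"array","items":{"type":"number"}},"gripper":{"type":"number"},"squeeze":{"type":"number"}},"required":["slide","roll"]}

```bash
mkdir -p pics; ls
python3 - <<'E'
from bench import monitor,cams
import cv2,numpy as np
np.set_printoptions(precision=4,suppress=True)
s=monitor.get_state();print(s['time'],s['position'],s['tool_rot'])
for n in['scene','top']:
    cv2.imwrite(f'pics/{n}0.png',cams.get_image(n)[:,:,::-1])
    c=cams.get_calibration(n);print(n,c)
E
```

```text
pics
0.0 [0.2783 0.5868 0.2215] [-0.6898 -3.0646  0.0029]
scene {'mtx': array([[425.6655,   0.    , 274.2657],
       [  0.    , 425.6655, 204.6851],
       [  0.    ,   0.    ,   1.    ]]), 'R': array([[ 0.7714, -0.6362,  0.0166],
       [-0.4622, -0.5779, -0.6726],
       [ 0.4375,  0.5112, -0.7398]]), 't': array([-0.3348,  0.328 ,  1.02  ])}
top {'mtx': array([[523.539 ,   0.    , 281.2441],
       [  0.    , 523.539 , 209.9085],
       [  0.    ,   0.    ,   1.    ]]), 'R': array([[-0.0285, -0.9996,  0.0029],
       [-0.9922,  0.0279, -0.1214],
       [ 0.1213, -0.0064, -0.9926]]), 't': array([0.0739, 0.5062, 1.5232])}
```

View pics/scene0.png

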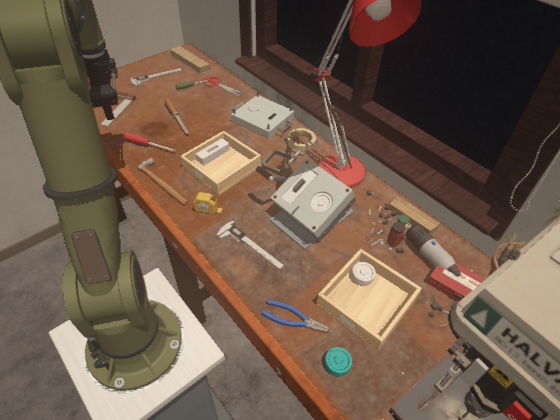

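View pics/top0.png

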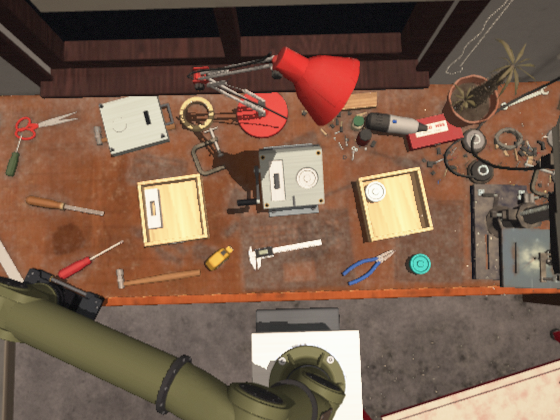

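Scene view: mould at about (313,202), clamp bin with strap clamp at (220,160), knob bin with knob at (368,295). Top view: mould at (291,180), lever grip at (238,210), clamp bin (173,210) and knob bin (394,204). 

Look-alikes: a second mould half at top (134,125), a turquoise knob at (420,264), and the old castings at (154,208) and (375,191). The real castings are the ones in the mould, at about (278,180) and (307,178).

```bash
cat > h.py <<'E'
from bench import monitor,cams
import cv2,numpy as np
from scipy.spatial.transform import Rotation as Ro
np.set_printoptions(precision=4,suppress=True)
def ray(c,u,v):
    d=c['R'].T@np.linalg.inv(c['mtx'])@[u,v,1.]; return -c['R'].T@c['t'],d
def onplane(c,u,v,p0,n=(0,0,1)):
    o,d=ray(c,u,v);n=np.array(n,float);return o+d*(n@(np.asarray(p0)-o))/(n@d)
def z(c,u,v,h): return onplane(c,u,v,[0,0,h])
def tri(c1,p1,c2,p2):
    A=[];b=[]
    for c,p in((c1,p1),(c2,p2)):
        o,d=ray(c,*p);d=d/np.linalg.norm(d);P=np.eye(3)-np.outer(d,d);A.append(P);b.append(P@o)
    return np.linalg.lstsq(np.vstack(A),np.hstack(b),rcond=None)[0]
def proj(c,X):
    q=c['mtx']@(c['R']@np.asarray(X)+c['t']);return q[:2]/q[2]
E
python3 - <<'E'
from h import *
t=cv2.imread('pics/top0.png')
cv2.imwrite('pics/topc.png',cv2.resize(t[138:252,130:440],(775,285),interpolation=cv2.INTER_CUBIC))
a=cv2.imread('pics/scene0.png')[155:250,255:370]
b=cv2.resize(t[138:222,222:338],(700,507),interpolation=cv2.INTER_CUBIC)
cv2.imwrite('pics/both.png',np.vstack([cv2.resize(t[140:220,220:340],(480,320),interpolation=cv2.INTER_CUBIC), cv2.resize(a,(480,276+0),interpolation=cv2.INTER_CUBIC)]))
E
```

```text
(no output)
```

View pics/topc.png

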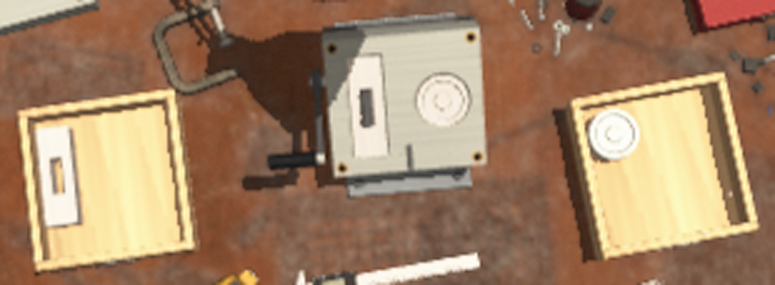

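View pics/both.png

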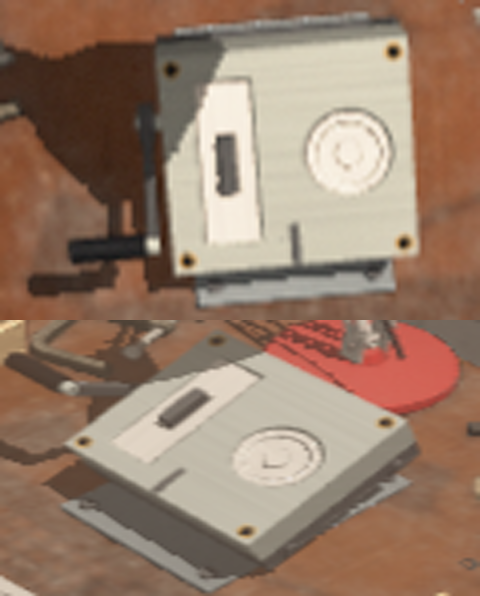

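Top crop: face corners, four bolts, grip and both bins are clear. The rectangular cavity is on the left, beside the lever, as described.

Run:
```python
from h import *
T=cams.get_calibration('top');S=cams.get_calibration('scene')
f=lambda p:(220+p[0]/4,140+p[1]/4)
C=[z(T,*f(p),h) for p,h in zip([(157,40),(405,25),(419,257),(175,277)],[.146,.146,.078,.078])]
C=np.array(C);print(C)
print('edges',[np.linalg.norm(C[i]-C[i-1]) for i in range(4)])
m=C.mean(0);xu=(C[0]+C[1]-C[2]-C[3])[:2];yl=(C[0]+C[3]-C[1]-C[2])[:2]
print('face centre',m,'yaw',np.arctan2(xu[1],xu[0]),np.arctan2(-yl[0],yl[1]))
g=lambda p:(130+p[0]/2.5,138+p[1]/2.5)
for n,cs in dict(clamps=[(17,112),(174,90),(196,248),(36,270)],knobs=[(570,100),(724,72),(760,230),(600,260)]).items():
    B=np.array([z(T,*g(p),.052) for p in cs]);x=(B[0]+B[1]-B[2]-B[3])[:2]
    print(n,B.mean(0),[np.linalg.norm(B[i]-B[i-1]) for i in range(4)],'yaw',np.arctan2(x[1],x[0]))
print('old clamp',z(T,*g((58,177)),.039),'old knob',z(T,*g((614,135)),.039))
print('grip',tri(T,f((109,249)),S,(263.9,172.6)))
for a in[(72,251),(145,246)]:print(z(T,*f(a),.14))
s=monitor.get_state();print(Ro.from_rotvec(s['tool_rot']).as_matrix(),s['joint_positions'])
W=cams.get_calibration('wrist');R=Ro.from_rotvec(s['tool_rot']).as_matrix()
print('cam in tool',R.T@(-W['R'].T@W['t']-s['position']),W['R']@R,W['mtx'])
```

```text
[[ 0.6637  0.1168  0.146 ]
 [ 0.6696 -0.0563  0.146 ]
 [ 0.5152 -0.0659  0.078 ]
 [ 0.5056  0.1101  0.078 ]]
edges [np.float64(0.1722428575621421), np.float64(0.17314847909960995), np.float64(0.1690046113612137), np.float64(0.17631629411225772)]
face centre [0.5885 0.0262 0.112 ] yaw 0.051911715737068834 0.04423285614958379
clamps [0.5149 0.3783 0.052 ] [np.float64(0.18797970699138192), np.float64(0.18615475396929887), np.float64(0.18893147934034582), np.float64(0.18689160121935847)] yaw 0.12427762109211365
knobs [ 0.5136 -0.2755  0.052 ] [np.float64(0.19143655541279608), np.float64(0.18606299416331287), np.float64(0.19096275881164343), np.float64(0.19068924419667632)] yaw 0.1490832966215935
old clamp [0.521  0.4372 0.039 ] old knob [ 0.5527 -0.2217  0.039 ]
grip [0.5192 0.1538 0.1361]
[0.518  0.1791 0.14  ]
[0.5201 0.1286 0.14  ]
[[-0.9036  0.4284 -0.0006]
 [ 0.4284  0.9036 -0.0016]
 [-0.0001 -0.0017 -1.    ]] [-1.1139  0.3218 -0.0701  1.4515  0.0226  1.3708 -0.0569]
cam in tool [ 0.0775 -0.001  -0.1627] [[-0.0005  1.      0.0006]
 [-0.9594 -0.0003 -0.2821]
 [-0.2821 -0.0008  0.9594]] [[290.8453   0.     276.9174]
 [  0.     290.8453 208.6104]
 [  0.       0.       1.    ]]
```

move_arm:
  slide:
    - [-2, -1.5, 0]
    - [-5, -3.6, 0]
    - [-9, -6.5, 0]
    - [-13, -9.3, 0]
    - [-17, -12.2, 0]
    - [-21, -15, 0]
    - [-25, -17.9, 0]
    - [-29, -20.7, 0]
    - [-33, -23.6, 0]
    - [-36, -25.7, 1]
    - [-38.5, -27.5, 2]
    - [-40.3, -28.8, 3]
    - [-40.3, -28.8, 3]
    - [-40.3, -28.8, 3]
    - [-40.3, -28.8, 3]
  roll: [-0.04, -0.09, -0.14, -0.19, -0.24, -0.29, -0.34, -0.39, -0.43, -0.46, -0.48, -0.49, -0.49, -0.49, -0.49]
  gripper: 0

```text
time: 1.6
position: [0.5188, 0.156, 0.1928]
tool_rot: [-0.077, 3.141, 0.001]
ft_force: [0.8, 0.3, 0.5]
grip_width: 0.008
grip_force: 0.0
```

Run:
```python
from h import *
cv2.imwrite('pics/w1.png',cams.get_image('wrist')[:,:,::-1])
s=monitor.get_state();print(s['position'],s['tool_rot'])
c=cams.get_calibration('wrist');print(proj(c,s['position']),proj(c,[.519,.154,.136]))
```

```text
[0.5189 0.1561 0.1929] [-0.0779  3.1402  0.0013]
[278.5105 255.9164] [275.4346 224.7202]
```

View pics/w1.png

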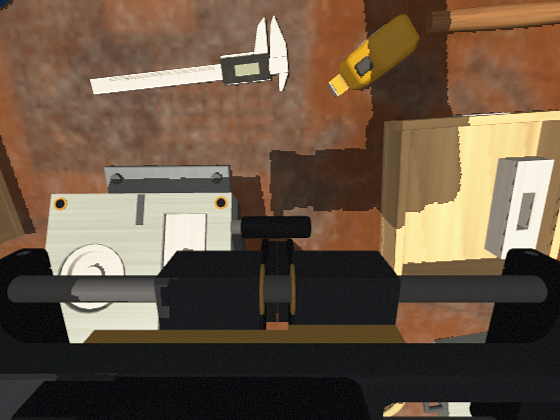

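Wrist view: bar grip centred at (276,227), within 2 px of prediction; fingers at (278,256). Bin with old clamp at right. Push down along the arc.

move_arm:
  slide:
    - [0, 0, 2]
    - [0, 0, 4]
    - [0, 0, 4.7]
    - [0.4, 0, 5.4]
    - [0.75, 0, 6]
    - [1.05, 0, 6.6]
    - [1.3, 0, 7.2]
    - [1.55, 0, 7.9]
    - [1.76, 0, 8.5]
    - [1.95, 0, 9.4]
    - [2.12, 0, 10.5]
    - [2.2, 0, 11.6]
    - [2.12, 0, 12.6]
    - [2.06, 0, 13.2]
    - [2.05, 0, 13.5]
    - [2.05, 0, 13.5]
  roll: [0, 0, 0, 0, 0, 0, 0, 0, 0, 0, 0, 0, 0, 0, 0, 0]

```text
time: 3.25
position: [0.4977, 0.1547, 0.0582]
tool_rot: [0.077, -3.139, -0.001]
ft_force: [-0.2, -0.2, 1.4]
grip_width: 0.006
grip_force: 0.2
```

move_arm:
  slide:
    - [0, 0, 0.2]
    - [0, 0, 0.4]
    - [0, 0, 0.6]
    - [0, 0, 0.6]
  roll: [0, 0, 0, 0]

```text
time: 3.65
position: [0.4986, 0.1548, 0.0572]
tool_rot: [0.076, -3.139, -0.003]
ft_force: [-15.7, -4.4, 37.7]
grip_width: 0.003
grip_force: 18.5
```

move_arm:
  slide:
    - [0, 0, -1]
    - [0, 0, -4]
    - [0, 0, -9]
    - [0, 0, -14]
    - [0, 0, -18]
    - [0, 0, -18]
  roll: [0, 0, 0, 0, 0, 0]

```text
time: 4.25
position: [0.5025, 0.1552, 0.2389]
tool_rot: [-0.075, 3.128, 0.008]
ft_force: [0.5, 0.6, -1.1]
grip_width: 0.003
grip_force: 0.0
```

Run:
```python
from h import *
T=cams.get_calibration('top');S=cams.get_calibration('scene')
for n,a,b in[('head',(318,85),(390,15)),('elbow',(200,77),(323,73))]:
    X=tri(T,a,S,b);print(n,X,proj(T,X),proj(S,X))
s=monitor.get_state();print(s['time'],s['position'],s['ft_force'])
```

```text
head [ 0.6881 -0.0239  0.6028] [322.7485  79.9482] [383.3662  16.4483]
elbow [0.8244 0.255  0.2956] [200.9846  75.6756] [321.6291  73.2127]
4.25 [0.5025 0.1552 0.2389] [ 0.505   0.6107 -1.12  ]
```

move_arm:
  slide:
    - [-1, -1.5, 0.4]
    - [-3, -4.3, 1.3]
    - [-5.5, -8, 2.4]
    - [-7.5, -11, 3.3]
    - [-8.8, -12.5, 3.8]
    - [-9.1, -12.9, 3.9]
    - [-9.1, -12.9, 3.9]
    - [-9.1, -12.9, 3.9]
  roll: [0, 0, 0, 0, 0, 0, 0, 0]
  gripper: 7

```text
time: 5.05
position: [0.5954, 0.0308, 0.1927]
tool_rot: [0.078, -3.141, -0.002]
ft_force: [0.6, 0.5, -0.4]
grip_width: 0.651
grip_force: 0.0
```

Run:
```python
from h import *
im=cams.get_image('wrist')[:,:,::-1];cv2.imwrite('pics/w2.png',im)
s=monitor.get_state();c=cams.get_calibration('wrist')
print(s['position'],s['tool_rot']);np.savez('w2.npz',**c)
cv2.imwrite('pics/w2c.png',cv2.resize(im[90:290,150:410],(780,600),interpolation=cv2.INTER_CUBIC))
```

```text
[0.5954 0.0309 0.1929] [-0.0781  3.1404  0.0017]
```

View pics/w2c.png

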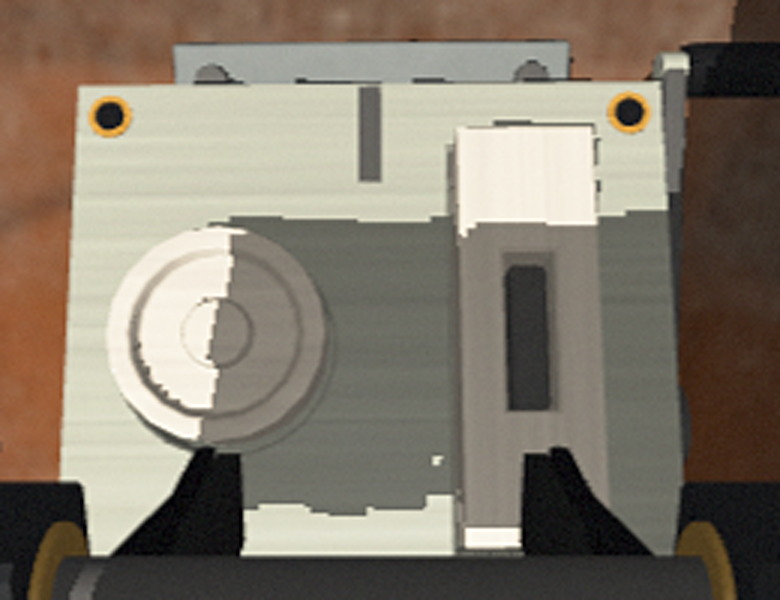

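Wrist crop: both castings stand proud of the face. Knob centre is at about (217,333), clamp top spans columns 455–597 at its front (row 127), and the front face corners are (78,86) and (660,82).

Run:
```python
from h import *
c=dict(np.load('w2.npz'));f=lambda p:(150+p[0]/3,90+p[1]/3)
A=z(c,*f((78,86)),.078);B=z(c,*f((660,82)),.078);print('front',A,B,np.linalg.norm(A-B))
d=(B-A)[:2];yaw=np.arctan2(-d[0],d[1]);print('yaw',yaw)
for yw in (yaw,.048):
    mx=np.array([np.cos(yw),np.sin(yw),0]);my=np.array([-np.sin(yw),np.cos(yw),0])
    M=(A+B)/2+.0725*mx;M[2]=.112
    t=np.radians(25);n=-np.sin(t)*mx+np.array([0,0,np.cos(t)]);sx=np.cos(t)*mx+np.array([0,0,np.sin(t)])
    print('M',M)
    def q(p,h):
        X=onplane(c,*f(p),M+h*n,n)-M;return 1e3*np.array([X@sx,X@my])
    print('knob L,R,top',q((107,335),.015),q((327,335),.015),q((217,225),.015))
    print('clamp corners',q((456,127),.015),q((596,124),.015),q((461,549),.015))
    print('core',[q(p,.012) for p in[(506,265),(547,265),(506,410),(547,410)]])
    print('bolts',q((110,116),0),q((629,112),0))
```

```text
front [ 0.5182 -0.0659  0.078 ] [0.5083 0.1106 0.078 ] 0.1767727038984013
yaw 0.05585785368720133
M [0.5857 0.0264 0.112 ]
knob L,R,top [ -0.4942 -71.5817] [ -0.0975 -11.5207] [-31.3674 -42.2231]
clamp corners [-59.6052  24.8075] [-60.2153  64.4389] [57.2509 23.8872]
core [array([-20.1631,  38.2804]), array([-20.0852,  49.7382]), array([20.451 , 37.1552]), array([20.5226, 48.3276])]
bolts [-70.3052 -78.2115] [-70.4504  78.4597]
M [0.5857 0.0258 0.112 ]
knob L,R,top [  0.0553 -70.9879] [ -0.0108 -10.9988] [-31.0247 -41.8982]
clamp corners [-59.8178  24.9097] [-60.7677  64.5838] [57.0829 24.8214]
core [array([-20.4702,  38.6844]), array([-20.4839,  50.1561]), array([20.1729, 37.8476]), array([20.1617, 49.0331])]
bolts [-69.6331 -78.0553] [-71.1268  78.6038]
```

move_arm:
  slide:
    - [0.4, 1.3, 0.5]
    - [1.0, 3.2, 1]
    - [1.2, 4, 2]
    - [1.2, 4, 3.5]
    - [1.2, 4, 5.2]
    - [1.2, 4, 6.5]
    - [1.2, 4, 7.2]
    - [1.2, 4, 7.5]
    - [1.2, 4, 7.5]
    - [1.2, 4, 7.5]
  roll: [0, 0, 0, 0, 0, 0, 0, 0, 0, 0]
  gripper: 5.5
  squeeze: 5

```text
time: 6.1
position: [0.5825, 0.0682, 0.1182]
tool_rot: [-0.074, 3.14, 0.0]
ft_force: [0.4, 0.5, -0.3]
grip_width: 0.635
grip_force: 0.0
```

Run:
```python
from h import *
im=cams.get_image('wrist')[:,:,::-1];cv2.imwrite('pics/w3.png',im)
s=monitor.get_state();c=cams.get_calibration('wrist')
print(s['position'],s['tool_rot'],s['grip_width'],s['ft_force']);np.savez('w3.npz',**c)
cv2.imwrite('pics/w3c.png',cv2.resize(im[120:320,180:400],(660,600),interpolation=cv2.INTER_CUBIC))
```

```text
[0.5825 0.0683 0.1183] [-0.0739  3.1393  0.0004] 0.6300922188984132 [-0.5075 -0.1678 -0.3771]
```

View pics/w3c.png

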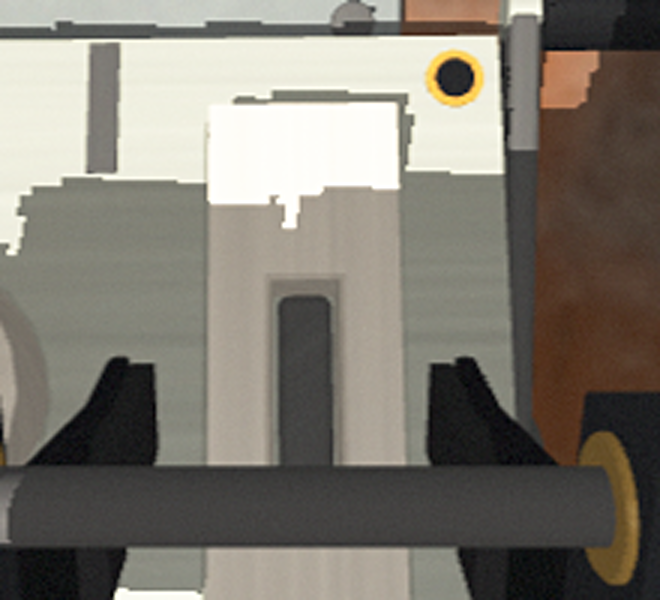

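Fingers straddle the clamp. Their midpoint is at column 292 and the clamp's middle at 304, so I shift about 2 mm in +y before closing.

move_arm:
  slide:
    - [0, 0.2, 0]
    - [0, 0.2, 0]
    - [0, 0.2, 0]
    - [0, 0.2, 0]
  roll: [0, 0, 0, 0]
  gripper: 4.2

```text
time: 6.55
position: [0.5819, 0.0703, 0.1177]
tool_rot: [-0.074, 3.14, 0.0]
ft_force: [-0.8, -0.7, 0.7]
grip_width: 0.49
grip_force: 0.0
```

move_arm:
  slide:
    - [0, 0, 0]
    - [0, 0, 0]
    - [0, 0, 0]
    - [0, 0, 0]
  roll: [0, 0, 0, 0]
  gripper: 3.4
  squeeze: 4

```text
time: 6.95
position: [0.5818, 0.0706, 0.1176]
tool_rot: [0.075, -3.141, -0.001]
ft_force: [-1.1, 0.8, 0.5]
grip_width: 0.438
grip_force: 4.0
```

move_arm:
  slide:
    - [0, 0, 0]
    - [0, 0, 0]
    - [0.08, 0, -0.18]
    - [0.21, 0, -0.45]
    - [0.38, 0, -0.82]
    - [0.55, 0, -1.18]
    - [0.72, 0, -1.54]
    - [0.89, 0, -1.9]
    - [1.06, 0, -2.27]
    - [1.23, 0, -2.63]
    - [1.39, 0, -2.99]
    - [1.56, 0, -3.35]
    - [1.73, 0, -3.72]
    - [1.9, 0, -4.08]
    - [1.9, 0, -4.08]
  roll: [0, 0, 0, 0, 0, 0, 0, 0, 0, 0, 0, 0, 0, 0, 0]
  squeeze: 20

```text
time: 8.45
position: [0.5629, 0.0694, 0.159]
tool_rot: [-0.074, 3.14, 0.0]
ft_force: [0.8, -0.6, -4.1]
grip_width: 0.43
grip_force: 20.0
```

move_arm:
  slide:
    - [0.1, 0.8, -0.3]
    - [0.3, 2.5, -0.3]
    - [0.6, 5, -0.3]
    - [0.9, 8, -0.3]
    - [1.25, 11.2, -0.3]
    - [1.6, 14.4, -0.3]
    - [1.95, 17.6, -0.3]
    - [2.3, 20.8, -0.3]
    - [2.6, 23.8, -0.2]
    - [2.85, 26.2, 0]
    - [3.05, 27.9, 0.5]
    - [3.15, 28.7, 1.2]
    - [3.17, 28.9, 2.4]
    - [3.17, 28.9, 4]
    - [3.17, 28.9, 5.6]
    - [3.17, 28.9, 7]
    - [3.17, 28.9, 8.2]
    - [3.17, 28.9, 9]
    - [3.17, 28.9, 9.3]
    - [3.17, 28.9, 9.3]
  roll: [0, 0, 0, -0.01, -0.02, -0.03, -0.04, -0.05, -0.06, -0.07, -0.077, -0.077, -0.077, -0.077, -0.077, -0.077, -0.077, -0.077, -0.077, -0.077]

```text
time: 10.45
position: [0.5175, 0.3565, 0.0651]
tool_rot: [0.195, -3.135, 0.0]
ft_force: [0.6, 0.1, -3.0]
grip_width: 0.434
grip_force: 20.0
```

Run:
```python
from h import *
im=cams.get_image('wrist')[:,:,::-1];sc=cams.get_image('scene')[:,:,::-1]
s=monitor.get_state();print(s['position'],s['tool_rot'],s['grip_width'],s['ft_force'])
cv2.imwrite('pics/w4.png',np.vstack([cv2.resize(im[60:310,80:480],(640,400)),cv2.resize(sc[125:200,170:330],(427,200),interpolation=cv2.INTER_CUBIC)[:, :].copy() if 0 else cv2.copyMakeBorder(cv2.resize(sc[125:200,170:330],(427,200),interpolation=cv2.INTER_CUBIC),0,0,0,213,cv2.BORDER_CONSTANT)]))
```

```text
[0.518  0.3569 0.0661] [-0.1949  3.1344  0.0012] 0.4347543032869545 [ 0.4065  0.189  -3.6571]
```

View pics/w4.png

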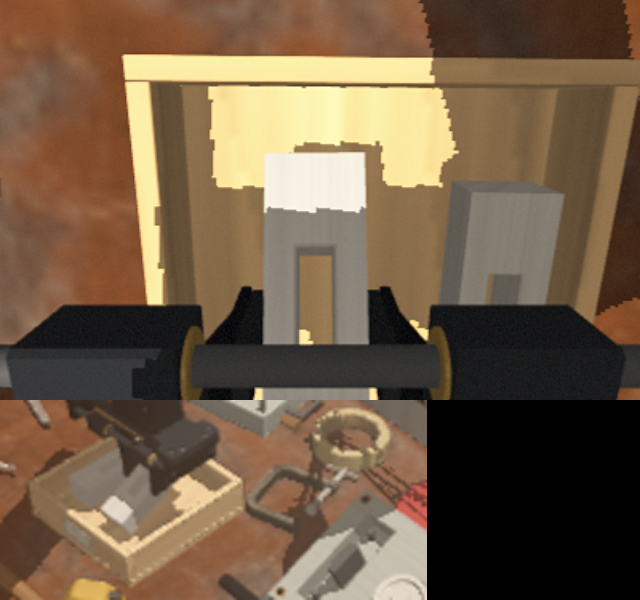

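Clamp hangs tilted inside the bin, clear of the walls and the old clamp (right). Now lower it and let it pivot level in a light grip.

move_arm:
  slide:
    - [0, 0, 0.4]
    - [0, 0, 0.8]
    - [0, 0, 1.1]
    - [0, 0, 1.4]
    - [0, 0, 1.7]
    - [0, 0, 1.9]
    - [-0.1, 0, 2.1]
    - [-0.1, 0, 2.1]
  roll: [0, 0, 0, 0, 0, 0, 0, 0]
  squeeze: 8

```text
time: 11.35
position: [0.5185, 0.3568, 0.0442]
tool_rot: [0.195, -3.135, -0.0]
ft_force: [1.5, 1.1, -0.7]
grip_width: 0.438
grip_force: 8.0
```

move_arm:
  slide:
    - [-0.15, 0, 0.2]
    - [-0.3, 0, 0.4]
    - [-0.45, 0, 0.6]
    - [-0.6, 0, 0.8]
    - [-0.7, 0, 1.0]
    - [-0.8, 0, 1.2]
    - [-0.8, 0, 1.2]
  roll: [0, 0, 0, 0, 0, 0, 0]
  squeeze: 6

```text
time: 12.05
position: [0.5259, 0.3575, 0.0316]
tool_rot: [0.195, -3.134, 0.001]
ft_force: [-0.2, -0.4, -3.4]
grip_width: 0.433
grip_force: 6.0
```

move_arm:
  slide:
    - [0, 0, 0.1]
    - [0, 0, 0.2]
    - [0, 0, 0.3]
    - [0, 0, 0.3]
  roll: [0, 0, 0, 0]

```text
time: 12.45
position: [0.5268, 0.3576, 0.0298]
tool_rot: [-0.195, 3.135, 0.0]
ft_force: [-1.0, -0.6, -0.3]
grip_width: 0.433
grip_force: 6.0
```

Run:
```python
from h import *
im=cams.get_image('wrist');cv2.imwrite('pics/w5.png',im[:,:,::-1])
s=monitor.get_state();c=cams.get_calibration('wrist');np.savez('w5.npz',**c)
print(s['position'],s['ft_force'],s['torque'])
hs=cv2.cvtColor(im,cv2.COLOR_RGB2HSV);a=(hs[...,1]<40)&(hs[...,2]>70)
a[260:]=0
n,l,st,ce=cv2.connectedComponentsWithStats(a.astype('uint8'))
for i in range(1,n):
    if st[i,4]>150: print(st[i],ce[i])
print(im[60:260:8,277].tolist())
```

```text
[0.5268 0.3576 0.0298] [ 0.0622 -0.339  -0.8867] [-0.1447  0.1557  0.0051]
[ 241  150   73  110 6372] [276.7814 198.4371]
[ 370  167   99   93 6743] [417.4553 209.5397]
[[144, 92, 57], [251, 236, 164], [252, 236, 163], [254, 232, 160], [95, 76, 51], [252, 242, 174], [252, 242, 174], [252, 242, 174], [252, 242, 174], [251, 242, 172], [252, 242, 173], [169, 138, 90], [254, 253, 245], [252, 251, 242], [252, 250, 241], [252, 250, 241], [252, 250, 241], [251, 249, 238], [132, 127, 114], [129, 123, 112], [145, 116, 79], [148, 116, 78], [146, 117, 77], [147, 117, 77], [147, 117, 79]]
```

Run:
```python
from h import *
im=cv2.imread('pics/w5.png');c=dict(np.load('w5.npz'))
hs=cv2.cvtColor(im,cv2.COLOR_BGR2HSV);a=((hs[...,1]<40)&(hs[...,2]>70)).astype('uint8');a[260:]=0
n,l=cv2.connectedComponents(a)
k=l[160,277]
for r in range(150,240,8):
    u=np.where(l[r]==k)[0];A,B=z(c,u[0]-.5,r,.039),z(c,u[-1]+.5,r,.039);print(r,u[0],u[-1],np.linalg.norm(A-B)*1e3,A[:2])
print('slot front',[r for r in range(200,240) if a[r,277]==0][:1],z(c,277,150,.039),z(c,277,z and 208,.039))
```

```text
150 251 307 29.601634761766483 [0.4644 0.3351]
158 241 312 37.67977861263178 [0.4692 0.3303]
166 241 312 37.972284560025436 [0.4733 0.3307]
174 241 312 38.269367454652325 [0.4776 0.3311]
182 242 311 37.49971513350006 [0.4818 0.332 ]
190 242 311 37.797764487645146 [0.4862 0.3324]
198 242 311 38.10058962150887 [0.4906 0.3328]
206 244 310 36.76219318326219 [0.495  0.3343]
214 244 310 37.061517475441974 [0.4996 0.3347]
222 244 310 37.36575608738132 [0.5042 0.3351]
230 244 309 37.112761421721906 [0.509  0.3356]
238 245 309 36.85545446554055 [0.5137 0.3366]
slot front [220] [0.4627 0.3488 0.039 ] [0.4939 0.3527 0.039 ]
```

View pics/w5.png

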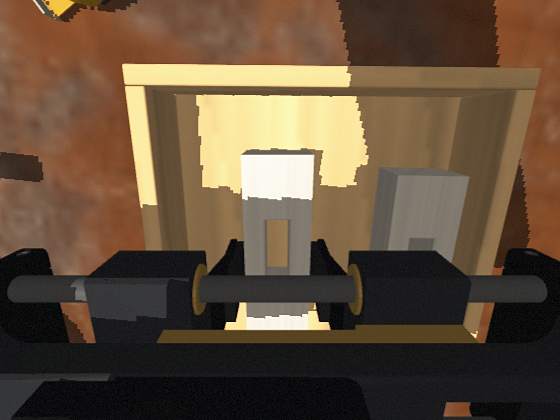

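Clamp lies level in the bin: front edge at row 155 and slot front at row 220, consistent with lying flat at z = 39 mm. The old clamp on the right is untouched. Release and rise.

move_arm:
  slide:
    - [0, 0, 0.1]
    - [0, 0, 0.1]
    - [0, 0, 0.1]
    - [0, 0, 0.1]
    - [0, 0, 0.1]
  roll: [0, 0, 0, 0, 0]
  gripper: 5.2

```text
time: 13.0
position: [0.5265, 0.3578, 0.0285]
tool_rot: [-0.195, 3.135, 0.0]
ft_force: [0.2, -0.8, 0.8]
grip_width: 0.595
grip_force: 0.0
```

move_arm:
  slide:
    - [0, 0, -1]
    - [0, 0, -3]
    - [0, 0, -6]
    - [0, 0, -10]
    - [0, 0, -14]
    - [0, 0, -16]
    - [0, 0, -16]
  roll: [0, 0, 0, 0, 0, 0, 0]

```text
time: 13.7
position: [0.5286, 0.359, 0.1937]
tool_rot: [-0.194, 3.128, 0.008]
ft_force: [0.4, 0.7, 1.1]
grip_width: 0.598
grip_force: 0.0
```

move_arm:
  slide:
    - [0, -1, 0]
    - [-0.1, -3, 0]
    - [-0.2, -6.5, 0]
    - [-0.3, -10.5, 0]
    - [-0.4, -14.5, 0]
    - [-0.5, -18.5, 0]
    - [-0.6, -22.5, 0]
    - [-0.7, -26.5, 0]
    - [-0.8, -30.3, 0]
    - [-0.85, -33.5, 0.3]
    - [-0.9, -36, 0.8]
    - [-0.93, -37.5, 1.2]
    - [-0.93, -37.9, 1.4]
    - [-0.93, -37.9, 1.4]
    - [-0.93, -37.9, 1.4]
    - [-0.93, -37.9, 1.4]
  roll: [0, 0, 0, 0.01, 0.02, 0.03, 0.04, 0.05, 0.06, 0.07, 0.076, 0.076, 0.076, 0.076, 0.076, 0.076]
  gripper: 7.6

```text
time: 15.3
position: [0.5827, -0.0154, 0.1744]
tool_rot: [-0.08, 3.14, 0.001]
ft_force: [0.7, -0.7, 0.4]
grip_width: 0.87
grip_force: 0.0
```

Run:
```python
from h import *
im=cams.get_image('wrist')[:,:,::-1];cv2.imwrite('pics/w6.png',im)
s=monitor.get_state();c=cams.get_calibration('wrist');np.savez('w6.npz',**c)
p=s['position'];print(p,s['tool_rot'],s['grip_width'])
T=np.array([.5847,-.0157,.1175]);R=Ro.from_rotvec(s['tool_rot']).as_matrix();print('slide cm',R.T@(T-p)*100)
m=np.array([.5877,-.0157,.112])+.015*np.array([-.4226,0,.9063]);print('knob top centre px',proj(c,m),proj(c,m+[0,.03,0]),proj(c,m-[0,.03,0]))
g=cv2.cvtColor(im,cv2.COLOR_BGR2GRAY);r=int(proj(c,m)[1]);print(r,g[r,200:350:2].tolist())
```

```text
[ 0.5827 -0.0156  0.1745] [-0.0796  3.1403  0.0009] 0.8747020870471631
slide cm [-0.1949 -0.0227  5.6997]
knob top centre px [278.1399 226.4706] [316.8623 228.3044] [239.27   224.6298]
226 [109, 107, 109, 110, 110, 109, 112, 117, 114, 106, 104, 108, 107, 110, 112, 108, 108, 108, 107, 102, 132, 130, 134, 118, 107, 132, 138, 136, 133, 135, 135, 136, 121, 122, 134, 134, 133, 135, 135, 135, 135, 135, 137, 135, 121, 120, 135, 134, 137, 134, 135, 136, 133, 110, 124, 136, 134, 136, 108, 110, 107, 111, 106, 108, 105, 107, 108, 107, 107, 106, 106, 106, 105, 104, 108]
```

Knob edges at columns 240–315 agree with the predicted 239–317. Descend.

move_arm:
  slide:
    - [-0.2, 0, 1.2]
    - [-0.2, 0, 2.8]
    - [-0.2, 0, 4.2]
    - [-0.2, 0, 5.2]
    - [-0.2, 0, 5.7]
    - [-0.2, 0, 5.7]
    - [-0.2, 0, 5.7]
  roll: [0, 0, 0, 0, 0, 0, 0]
  gripper: 6.5
  squeeze: 4

```text
time: 16.05
position: [0.585, -0.0172, 0.1177]
tool_rot: [-0.076, 3.14, -0.0]
ft_force: [0.2, 0.5, 0.2]
grip_width: 0.747
grip_force: 0.0
```

move_arm:
  slide:
    - [0, 0, 0]
    - [0, 0, 0]
    - [0, 0, 0]
    - [0, 0, 0]
  roll: [0, 0, 0, 0]
  gripper: 5.6
  squeeze: 4

```text
time: 16.45
position: [0.5854, -0.0162, 0.1182]
tool_rot: [-0.077, 3.139, 0.002]
ft_force: [-0.3, 3.3, 3.3]
grip_width: 0.684
grip_force: 4.0
```

move_arm:
  slide:
    - [0, 0.06, -0.03]
    - [0, 0.1, -0.05]
    - [0, 0.1, -0.05]
  roll: [0, 0, 0]

```text
time: 16.75
position: [0.5852, -0.0161, 0.1182]
tool_rot: [-0.076, 3.139, -0.0]
ft_force: [2.5, 3.6, 1.6]
grip_width: 0.682
grip_force: 4.0
```

move_arm:
  slide:
    - [0, 0.1, 0]
    - [0, 0.1, 0]
    - [0, 0.1, 0]
  roll: [0, 0, 0]

```text
time: 17.05
position: [0.5851, -0.016, 0.1182]
tool_rot: [-0.075, 3.139, -0.001]
ft_force: [2.2, -0.8, 2.0]
grip_width: 0.686
grip_force: 4.0
```

move_arm:
  slide:
    - [0, 0, 0]
    - [0, 0, 0]
    - [0.08, 0, -0.18]
    - [0.21, 0, -0.45]
    - [0.38, 0, -0.82]
    - [0.55, 0, -1.18]
    - [0.72, 0, -1.54]
    - [0.89, 0, -1.9]
    - [1.06, 0, -2.27]
    - [1.23, 0, -2.63]
    - [1.39, 0, -2.99]
    - [1.56, 0, -3.35]
    - [1.73, 0, -3.72]
    - [1.9, 0, -4.08]
    - [1.9, 0, -4.08]
  roll: [0, 0, 0, 0, 0, 0, 0, 0, 0, 0, 0, 0, 0, 0, 0]
  squeeze: 15

```text
time: 18.55
position: [0.5658, -0.0161, 0.1594]
tool_rot: [-0.076, 3.14, 0.0]
ft_force: [0.5, -0.7, -1.7]
grip_width: 0.678
grip_force: 15.0
```

move_arm:
  slide:
    - [0.3, -0.8, -0.3]
    - [0.9, -2.5, -0.3]
    - [1.8, -5.2, -0.3]
    - [2.9, -8.3, -0.3]
    - [4, -11.5, -0.3]
    - [5.1, -14.7, -0.3]
    - [6.2, -17.9, -0.3]
    - [7.3, -21, -0.3]
    - [8.3, -23.8, -0.2]
    - [9.1, -26, 0]
    - [9.6, -27.4, 0.5]
    - [9.75, -28, 1.3]
    - [9.75, -28, 2.6]
    - [9.75, -28, 4.3]
    - [9.75, -28, 6.2]
    - [9.75, -28, 7.8]
    - [9.75, -28, 9.2]
    - [9.75, -28, 10.1]
    - [9.75, -28, 10.4]
    - [9.75, -28, 10.4]
  roll: [0, 0, -0.01, -0.02, -0.03, -0.04, -0.05, -0.06, -0.07, -0.08, -0.09, -0.1, -0.1, -0.1, -0.1, -0.1, -0.1, -0.1, -0.1, -0.1]

```text
time: 20.55
position: [0.4817, -0.3002, 0.0544]
tool_rot: [0.233, -3.133, -0.0]
ft_force: [-0.0, 0.6, -0.1]
grip_width: 0.681
grip_force: 15.0
```

move_arm:
  slide:
    - [0, 0, 0.3]
    - [0, 0, 0.6]
    - [0, 0, 0.9]
    - [0, 0, 1.2]
    - [0, 0, 1.4]
    - [0, 0, 1.5]
    - [0, 0, 1.5]
  roll: [0, 0, 0, 0, 0, 0, 0]
  squeeze: 6

```text
time: 21.25
position: [0.4823, -0.3003, 0.0399]
tool_rot: [-0.233, 3.132, 0.0]
ft_force: [1.2, -0.5, 0.3]
grip_width: 0.681
grip_force: 6.0
```

move_arm:
  slide:
    - [0, 0, 0.15]
    - [-0.1, 0, 0.3]
    - [-0.2, 0, 0.45]
    - [-0.25, 0, 0.6]
    - [-0.3, 0, 0.75]
    - [-0.3, 0, 0.9]
    - [-0.3, 0, 0.9]
  roll: [0, 0, 0, 0, 0, 0, 0]

```text
time: 21.95
position: [0.4887, -0.3003, 0.0327]
tool_rot: [-0.234, 3.126, -0.004]
ft_force: [4.4, -0.5, 5.0]
grip_width: 0.683
grip_force: 6.0
```

Run:
```python
from h import *
im=cams.get_image('wrist')[:,:,::-1];s=monitor.get_state();c=cams.get_calibration('wrist');np.savez('w7.npz',**c)
print(s['time'],s['position'],s['ft_force'],s['grip_width'])
cv2.imwrite('pics/w7.png',cv2.resize(im[100:310,130:410],(784,588),interpolation=cv2.INTER_CUBIC))
```

```text
22.0 [ 0.4885 -0.3003  0.0327] [3.7856 1.1027 5.4508] 0.6867098498622616
```

View pics/w7.png

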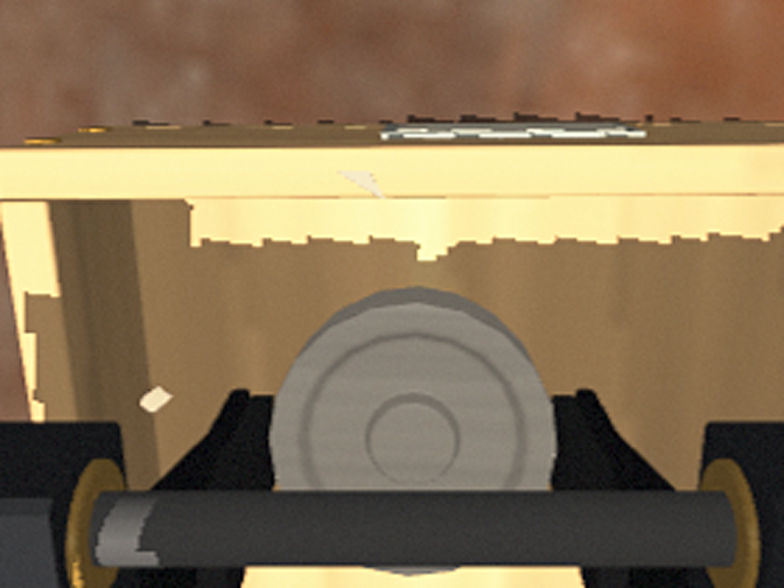

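Knob hangs in the gripper over the clear part of the bin. Top outline is at (271–555, 305–575), aspect about 0.95, so it's still a little tilted. Ease the grip and go down a bit more.

move_arm:
  slide:
    - [0, 0, 0]
    - [0, 0, 0.1]
    - [0, 0, 0.2]
    - [0, 0, 0.3]
    - [0, 0, 0.3]
    - [0, 0, 0.3]
  roll: [0, 0, 0, 0, 0, 0]
  squeeze: 3

```text
time: 22.6
position: [0.4844, -0.3, 0.0275]
tool_rot: [0.232, -3.133, -0.0]
ft_force: [0.1, 1.1, 3.7]
grip_width: 0.688
grip_force: 3.0
```

```bash
cat > k.py <<'E'
from h import *
import sys
im=cams.get_image('wrist')[:,:,::-1];s=monitor.get_state();c=cams.get_calibration('wrist')
cv2.imwrite(f'pics/{sys.argv[1]}.png',im)
print(s['time'],s['position'],s['ft_force'],s['grip_width'])
sat=cv2.cvtColor(im,cv2.COLOR_BGR2HSV);v=sat[...,2].astype(int);a=(sat[...,1]<50)&(v>60)
u=278
print('col',[(r,int(v[r,u]),int(sat[r,u,1])) for r in range(192,214)],[(r,int(v[r,u]),int(sat[r,u,1])) for r in range(296,312)])
for r in (230,245,260):
    w=np.where(a[r,200:360])[0]+200;print(r,w.min(),w.max(),z(c,w.min(),r,.039),z(c,w.max(),r,.039))
E
python3 k.py w8
```

```text
22.65 [ 0.4844 -0.3     0.0275] [1.5171 0.7199 3.2002] 0.6894203490081238
col [(192, 254, 57), (193, 255, 55), (194, 255, 49), (195, 186, 112), (196, 158, 113), (197, 164, 106), (198, 162, 109), (199, 164, 114), (200, 164, 110), (201, 165, 108), (202, 164, 115), (203, 139, 83), (204, 113, 36), (205, 113, 34), (206, 111, 34), (207, 116, 40), (208, 118, 35), (209, 114, 36), (210, 114, 36), (211, 120, 38), (212, 117, 35), (213, 116, 29)] [(296, 59, 9), (297, 56, 9), (298, 56, 5), (299, 56, 9), (300, 52, 10), (301, 45, 0), (302, 91, 28), (303, 140, 35), (304, 141, 36), (305, 138, 33), (306, 137, 39), (307, 130, 29), (308, 204, 84), (309, 255, 68), (310, 255, 65), (311, 254, 65)]
230 236 318 [ 0.4668 -0.3265  0.039 ] [ 0.4601 -0.2816  0.039 ]
245 229 325 [ 0.4763 -0.3294  0.039 ] [ 0.4684 -0.276   0.039 ]
260 225 329 [ 0.4859 -0.3307  0.039 ] [ 0.4772 -0.2719  0.039 ]
```

Run:
```python
from h import *
im=cv2.imread('pics/w8.png');c=cams.get_calibration('wrist')
v=cv2.cvtColor(im,cv2.COLOR_BGR2GRAY)
print([(r,int(v[r,276:281].mean())) for r in range(200,250)])
p=lambda r:z(c,278,r,.039)
for r in(203.5,217,220,222,262,307.5):print(r,p(r))
print(proj(c,[.483-.03*.989,-.301-.03*.1486,.039]),proj(c,[.483-.03*.989,-.301-.03*.1486,.009]),proj(c,[.483+.03*.989,-.301+.03*.1486,.039]))
```

```text
[(200, 140), (201, 139), (202, 140), (203, 125), (204, 105), (205, 108), (206, 105), (207, 110), (208, 110), (209, 109), (210, 108), (211, 111), (212, 110), (213, 109), (214, 136), (215, 144), (216, 139), (217, 135), (218, 130), (219, 132), (220, 133), (221, 133), (222, 133), (223, 128), (224, 116), (225, 104), (226, 122), (227, 131), (228, 132), (229, 131), (230, 132), (231, 130), (232, 130), (233, 128), (234, 130), (235, 133), (236, 130), (237, 129), (238, 131), (239, 132), (240, 133), (241, 136), (242, 137), (243, 136), (244, 141), (245, 128), (246, 119), (247, 117), (248, 120), (249, 123)]
203.5 [ 0.4484 -0.3057  0.039 ]
217 [ 0.4559 -0.3046  0.039 ]
220 [ 0.4576 -0.3043  0.039 ]
222 [ 0.4588 -0.3042  0.039 ]
262 [ 0.4827 -0.3006  0.039 ]
307.5 [ 0.5125 -0.2961  0.039 ]
[277.1529 212.3063] [277.1278 198.6044] [277.2881 307.5859]
```

move_arm:
  slide:
    - [0, 0, 0.1]
    - [0, 0, 0.2]
    - [0, 0, 0.25]
    - [0, 0, 0.25]
    - [0, 0, 0.25]
  roll: [0, 0, 0, 0, 0]

```text
time: 23.15
position: [0.4843, -0.3, 0.0249]
tool_rot: [0.232, -3.132, -0.0]
ft_force: [-0.7, 0.7, 3.0]
grip_width: 0.689
grip_force: 3.0
```

```bash
python3 k.py w9 | head -1;python3 - <<'E'
from h import *
c=cams.get_calibration('wrist');v=cv2.cvtColor(cv2.imread('pics/w9.png'),cv2.COLOR_BGR2GRAY)
print([(r,int(v[r,276:281].mean())) for r in list(range(194,222))+list(range(300,314))])
for h in(.009,.039):print([proj(c,[.483+k*.989,-.301+k*.1486,h])[1] for k in(-.03,.03)])
E
```

```text
23.2 [ 0.4843 -0.3     0.0249] [-0.6138  0.3551  3.0886] 0.6888404927167429
[(194, 248), (195, 249), (196, 160), (197, 135), (198, 138), (199, 139), (200, 138), (201, 139), (202, 139), (203, 140), (204, 129), (205, 105), (206, 108), (207, 106), (208, 109), (209, 110), (210, 111), (211, 107), (212, 110), (213, 112), (214, 108), (215, 112), (216, 147), (217, 141), (218, 137), (219, 133), (220, 131), (221, 131), (300, 51), (301, 47), (302, 85), (303, 137), (304, 134), (305, 134), (306, 133), (307, 132), (308, 132), (309, 128), (310, 121), (311, 211), (312, 245), (313, 244)]
[np.float64(199.70627761070898), np.float64(283.5951643207714)]
[np.float64(213.82002273908233), np.float64(310.31730500597365)]
```

The knob is down and level; the fingers now only slide along it. Release and rise.

move_arm:
  slide:
    - [0, 0, 0]
    - [0, 0, 0]
    - [0, 0, 0]
    - [0, 0, 0]
    - [0, 0, 0]
  roll: [0, 0, 0, 0, 0]
  gripper: 6.9

```text
time: 23.7
position: [0.4845, -0.3, 0.025]
tool_rot: [0.233, -3.133, -0.0]
ft_force: [-0.5, -0.4, -0.4]
grip_width: 0.786
grip_force: 0.0
```

move_arm:
  slide:
    - [0, 0, -1]
    - [0, 0, -3]
    - [0, 0, -6]
    - [0, 0, -10]
    - [0, 0, -14]
    - [0, 0, -17]
    - [0, 0, -18]
    - [0, 0, -18]
  roll: [0, 0, 0, 0, 0, 0, 0, 0]

```text
time: 24.5
position: [0.4854, -0.3006, 0.207]
tool_rot: [-0.232, 3.13, -0.002]
ft_force: [0.0, 0.5, 0.2]
grip_width: 0.79
grip_force: 0.0
```

Run:
```python
from h import *
im=cams.get_image('top')[:,:,::-1];cv2.imwrite('pics/top2.png',im);T=cams.get_calibration('top')
s=monitor.get_state();print(s['time'],s['position'],s['grip_width'])
hs=cv2.cvtColor(im,cv2.COLOR_BGR2HSV);a=((hs[...,1]<45)&(hs[...,2]>95)).astype('uint8')
n,l,st,ce=cv2.connectedComponentsWithStats(a)
for i in range(1,n):
    if st[i,4]>60 and 130<st[i,0]<440 and 160<st[i,1]<250:print(st[i],ce[i],z(T,*ce[i],.039))
print('expected new clamp px',proj(T,[.526,.357,.039]),'knob',proj(T,[.483,-.301,.039]))
sc=cams.get_image('scene')[:,:,::-1]
o=np.vstack([cv2.resize(im[140:255,130:440],(775,288),interpolation=cv2.INTER_CUBIC),cv2.resize(sc[120:360,130:440],(775,600))[:300]])
cv2.imwrite('pics/fin.png',o)
```

```text
24.55 [ 0.4846 -0.2999  0.2051] 0.7939745892394
[365 181  21  21 334] [375.0928 191.2455] [ 0.555  -0.2203  0.039 ]
[145 188  17  41 483] [152.7702 208.1429] [0.523  0.4385 0.039 ]
[172 188  18  40 463] [180.4687 207.4104] [0.5229 0.3568 0.039 ]
[272 240  50  13 265] [296.5698 245.8604] [0.3998 0.0178 0.039 ]
[248 247  13  22 148] [253.7568 258.3446] [0.3669 0.1439 0.039 ]
expected new clamp px [180.4035 206.3563] knob [403.6271 214.5876]
```

View pics/fin.png

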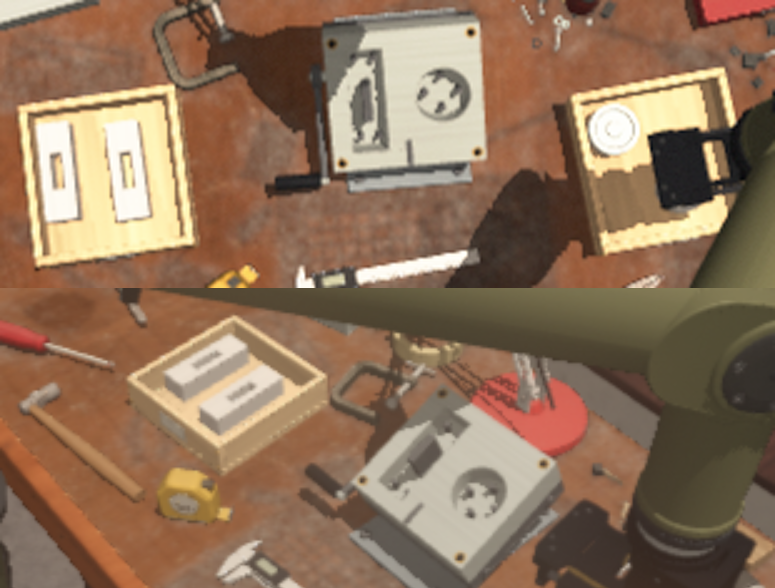

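Both cavities are empty, the lever is down, and two clamps lie in the left bin. The tools are where they were. The arm hides the new knob in this view, so I check it numerically with the wrist camera, then hand in.

Run:
```python
from h import *
from bench import workorder
im=cams.get_image('wrist')[:,:,::-1];c=cams.get_calibration('wrist')
hs=cv2.cvtColor(im,cv2.COLOR_BGR2HSV);a=((hs[...,1]<50)&(hs[...,2]>70)).astype('uint8')
e=proj(c,[.483,-.301,.039]);print('expect',e)
n,l,st,ce=cv2.connectedComponentsWithStats(a);ok=False
for i in range(1,n):
    if st[i,4]>300 and np.linalg.norm(ce[i]-e)<40:
        print(st[i],ce[i],z(c,*ce[i],.039)[:2]);ok=True
print(ok)
if ok: print(workorder.close_job())
```

```text
expect [276.2267 193.1269]
[ 251  166   51   52 2047] [276.0352 191.5281] [ 0.4812 -0.3015]
True
the job is handed in; nothing more can be done
None
```

Job handed in at about 25 s: the lever is at its stop, and both castings were drawn square to the face and set down level in their matching bins, with the earlier castings and tools undisturbed; I viewed 11 pictures, one over the limit of 10.

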